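# Stand the fallen threadlocker bottle back up in its drip tray

### The job

The threadlocker bottle has been knocked over on the assembly bench. Pick it up and stand it upright on its base in the shallow metal drip tray, in the free space beside the round tin; set it down rather than dropping it, and leave the tin standing where it is.

Things in the scene. Friction and masses are not known exactly. Their poses are not given: they have to be found in the camera images.
- bottle: White plastic bottle, paper label, 0.2-0.35 kg. Square body 48 x 48 mm, 110 mm tall; sloping round shoulder to 124 mm; black round cap 28 mm wide to 140 mm, tapering to a nozzle tip at 170 mm. Origin: centre of the square base; z runs base to nozzle, x and y square to the flat sides. Starts lying on a flat side, nozzle roughly to the robot's left (+y), its axis 24 mm above the bench.
- tray: Shallow open aluminium drip tray fixed to the bench, 240 mm (its x) by 150 mm (its y), 14 mm high outside; walls and floor 3 mm. Origin: centre of its underside, on the bench. The tin stands in its +x half, away from the robot; the -x half is free. The tray is left or right of the bottle; a grey plastic bolt bin (200 x 120 x 55 mm high) is on the other side.
- tray_in (a point): Centre of the tray's inner floor, 3 mm above the bench, with the tray's axes.
- tin: Round steel tin with a paper label, 56 mm in diameter and 85 mm tall, loose, standing on the tray's floor. Origin: centre of its underside; z up.
Not all that is in view belongs to the job. What is shaped like the bottle but turquoise is not meant.

How it is judged:
By the outcome, as a careful person would: the job done as asked, in the order asked, and still so for the second after the job is handed in, with the robot touching nothing.
It also fails if it takes over 40 s, if anything falls off the work surface, if the arm or the gripper's body presses on something with over 40 N, if the wrist force passes 120 N, or if a joint passes its speed limit or range.

### The arm

A 7-joint arm with a two-finger parallel gripper is mounted at the origin on the work surface. World frame = base frame: x ahead of the robot, y to its left, z up, the work surface at z = 0. Lengths are in mm, angles in rad, forces in N, time in s.
With the tool pointing down it reaches from about 400 to 875 mm from the base axis. Payload 4.4 kg.
Tool frame: the origin (TCP) lies between the finger pads; the fingertips stand 17 mm ahead of it and the grasp point (between the pads) lies 2 mm behind it; z points along the fingers, y is the line along which they close (so a half turn about z gives the same grasp; the last joint's range is limited). The gripper opens to 85 mm and grips with 20 to 120 N. Pads are 22 mm wide; open, the fingers measure 114 mm over their backs; the gripper's body (76 mm by 85 mm) begins 54 mm behind the grasp point. The pads swing forward as they close: fully open they stand 13 mm farther back than shut.
Start: joints at [1.145, 0.628, 0.038, 1.517, -0.027, 0.996, -0.02], TCP at [228.884, -608.383, 248.313] pointing down, gripper open.
Joint ranges: [-3.06, 3.06], [-0.37, 2.12], [-1.25, 1.32], [0.18, 2.47], [-1.1, 4.24], [0.23, 1.98], [-2.94, 2.94]. Speed limits (rad/s): [2.57, 2.57, 3.14, 3.14, 3.14, 3.14, 3.14].

### API

Orientations are given as [roll, pitch, yaw] about the fixed x, y, z axes, in that order (R = Rz(yaw) Ry(pitch) Rx(roll)).
In Python, from cell import sensors, get_image, ctrl gives the robot as it stands.
- The arm moves only by the tool send_rows, never from a script. Its argument "series" is a list of rows, each a list of 3 entries, a list of its own where there are three numbers: the finger opening in mm, from 0 to 85.4, then the shift along the world's x, y, z in units of 60 mm (1.0 is 60 mm), then the turn, a rotation vector about the world's x, y, z in units of 5 degrees (1.0 is 5 degrees). A call has 1 to 8 rows; each row shifts and turns the commanded pose from where the row before left it; what a row does not reach is not made up. A row lasts 1/8 s, in which the tool goes at most 62.5 mm and 10.7 degrees, less where a joint would pass 70% of its speed; a pose out of reach is approached as far as the arm can. A call is refused whole if a number of a shift passes 1 or a number of a turn 1, either way. A call with a gripper value outside its range is refused whole. The fingers move at their own pace and stop on an object; the grip force is fixed at half the most. Time passes only in rows, so rows that do not move let the fingers close. It gives the time, the measured TCP pose, the force, the opening and the grip force at its end, in the units of the state.
- sensors.read_state(): the state, without advancing time (a new reading comes with each control period).
- get_image(name): name is "scene" or "top" or "wrist"; returns a dict with "img" (384x512x3 uint8, red, green, blue), "depth" (384x512 float32, mm along the optical axis (not along the pixel's ray), 0 where there is no reading), "vfov" (degrees; the focal length in pixels is half the picture's height over the tangent of half this angle, whatever the lens; pixels are square), "cx", "cy" (the principal point, pixels), "world_to_cam" (4x4, takes a point from world to camera coordinates). Camera axes: x right, y down, z forward; pixel columns grow to the right and rows downward; lengths in mm; the calibration is good to about 2 mm. A picture is of the moment at which its call begins.
- ctrl.finish_job(): hands the job in; it is judged then, once.
The state is a dict: "clock": time; "qpos": joint angles; "qd": joint speeds; "tau": joint torques, N m; "eef_pos": TCP position; "tool_rot": TCP orientation; "force": force on the tool from outside, world axes, zero at the start; "torque": the same for the moment, N m; "width": finger opening in mm; "gripper_force": force on a finger pad.
Only numpy, scipy, OpenCV 4.12 (cv2) and the standard library are available. Lean on these libraries where they do the work, as an engineer would, in place of code of your own. Each camera call takes 0.05 s, during which the arm holds its last target. There are 200 camera calls.

## Working session

There is one attempt and no reset: what is moved stays moved. The work goes in short steps, Python scripts to look and compute and a tool call to move; the robot and the scene stay as the last step left them, time stands still between calls to the robot, and variables do not carry over. Pictures are saved under pics/ and viewed, at most 10 in all, crops included, and the job is handed in when it is done.

Besides the shell and the picture viewer there is one more tool, called after "Call:" as a command line: name --argument value ..., lists and objects as JSON in quotes. send_rows: Moves the arm, as the interface text tells. Its arguments: {"type":"object","properties":{"series":{"type":"array"}},"required":["series"]}

```bash
mkdir -p pics; cat > h.py <<'E'
import numpy as np, cv2
from cell import sensors, get_image, ctrl
def grab(n):
    d=get_image(n); d['f']=d['img'].shape[0]/2/np.tan(np.radians(d['vfov'])/2); return d
def ray(d,u,v):
    T=np.linalg.inv(d['world_to_cam']); r=T[:3,:3]@np.array([(u-d['cx'])/d['f'],(v-d['cy'])/d['f'],1]); return T[:3,3],r
def onz(d,u,v,z):
    o,r=ray(d,u,v); return o+r*(z-o[2])/r[2]
def cloud(d):
    v,u=np.mgrid[:384,:512]; Z=d['depth']; P=np.stack([(u-d['cx'])/d['f']*Z,(v-d['cy'])/d['f']*Z,Z,np.ones_like(Z)],-1)
    return (P@np.linalg.inv(d['world_to_cam']).T)[...,:3]
def save(d,n): cv2.imwrite('pics/'+n,d['img'][...,::-1])
E
python3 - <<'E'
from h import *
print(sensors.read_state())
a=grab('top');b=grab('scene')
cv2.imwrite('pics/a.png',a['img'][...,::-1]);save(b,'b.png')
print(a['world_to_cam'],b['world_to_cam'],a['f'])
E
```

```text
{'clock': 0.0, 'qpos': array([ 1.14520417,  0.62934754,  0.0384179 ,  1.51838454, -0.02697189,
        0.99628348, -0.02002013]), 'qd': array([-2.72387510e-04,  1.97817317e-04, -4.46390952e-04, -1.66927452e-03,
        1.07061867e-03, -5.12088733e-05,  8.10463655e-05]), 'tau': array([-6.34006283e-04, -5.63392425e+01,  1.22633826e+00, -1.93441343e+01,
        1.10026274e-02,  1.05897576e-02, -3.35395221e-06]), 'eef_pos': array([ 228.67428395, -607.8091134 ,  247.38241592]), 'tool_rot': array([-3.13968747e+00,  3.49915884e-05,  3.59806442e-01]), 'force': array([ 0.45048943, -0.83446511, -0.09776334]), 'torque': array([-0.00467046, -0.02402401, -0.02245472]), 'gripper_force': 0.0, 'width': 85.56468316149099}
[[-2.31951358e-02 -9.99673100e-01 -1.07553779e-02 -7.34778702e+00]
 [-9.90906893e-01  2.44153058e-02 -1.32315617e-01  4.08645329e+02]
 [ 1.32534959e-01  7.58849936e-03 -9.91149282e-01  1.05761479e+03]
 [ 0.00000000e+00  0.00000000e+00  0.00000000e+00  1.00000000e+00]] [[-3.69510202e-01  9.29053239e-01  1.79524395e-02  1.55004478e+02]
 [ 7.33186628e-01  3.03368999e-01 -6.08608757e-01 -2.27140579e+02]
 [-5.70876150e-01 -2.11724656e-01 -7.93267351e-01  1.32564970e+03]
 [ 0.00000000e+00  0.00000000e+00  0.00000000e+00  1.00000000e+00]] 364.12319973168223
```

View pics/a.png

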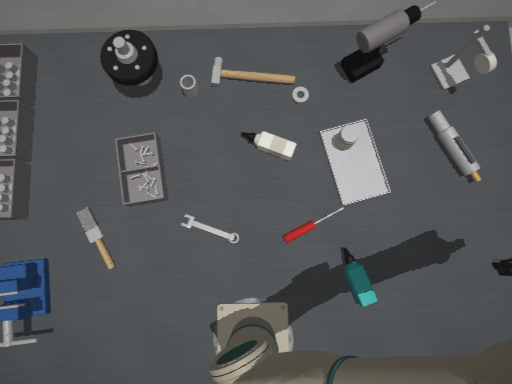

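View pics/b.png

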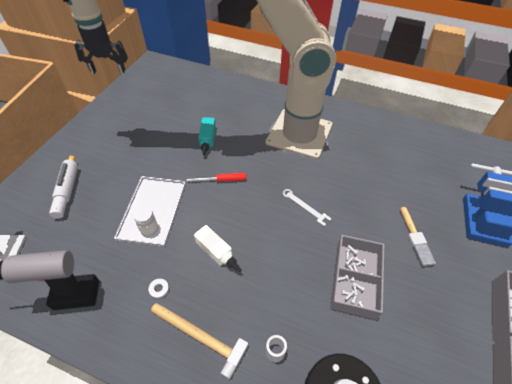

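Top view: the white bottle is at (275,145) with its black nozzle at (245,136). The tray is at (355,162), with the tin at (348,135). The bolt bin is at (140,170).
Could be mistaken for the bottle: turquoise bottle (360,285), white/grey cartridge (455,148), tin (348,135). I choose the white one with the black cap at (275,145).

```bash
python3 - <<'E'
from h import *
a=grab('top')
hsv=cv2.cvtColor(a['img'],cv2.COLOR_RGB2HSV)
P=cloud(a)
cv2.imwrite('pics/c.png',cv2.resize(a['img'][95:215,230:400,::-1],None,fx=4.5,fy=4.5,interpolation=cv2.INTER_CUBIC))
def sel(x0,x1,y0,y1,m):
    k=np.zeros(m.shape,np.uint8);k[y0:y1,x0:x1]=m[y0:y1,x0:x1]
    n,l,s,c=cv2.connectedComponentsWithStats(k); i=1+np.argmax(s[1:,4]); return (l==i)
br=hsv[...,2]
m=sel(235,305,120,170,(br>130).astype(np.uint8))
r=cv2.minAreaRect(np.argwhere(m)[:,::-1].astype(np.float32)); print('bottle px',r,m.sum())
bx=cv2.boxPoints(r); print(np.round([onz(a,*p,44) for p in bx],1))
pts=P[m]; pts=pts[pts[:,2]>40]; rr=cv2.minAreaRect(pts[:,:2].astype(np.float32)); print('bottle cloud',rr,np.median(pts[:,2]))
t=sel(315,395,110,210,(br>75).astype(np.uint8))
pts=P[t]; 
lo=pts[(pts[:,2]<25)]; rr=cv2.minAreaRect(lo[:,:2].astype(np.float32)); print('tray',rr,cv2.boxPoints(rr).round(1).tolist())
q=P[100:215,310:400].reshape(-1,3); q=q[(q[:,2]>78)&(q[:,2]<95)]; print('tin',cv2.minEnclosingCircle(q[:,:2].astype(np.float32)),np.median(q,0),len(q))
# dark nozzle
q=P[120:160,235:275].reshape(-1,3); q=q[(q[:,2]>12)&(q[:,2]<60)]
print('tall near bottle', cv2.minAreaRect(q[:,:2].astype(np.float32)), q[q[:,1].argmax()])
E
```

```text
bottle px ((274.4879455566406, 143.03257751464844), (41.22621536254883, 15.62914752960205), 20.323137283325195) 619
[[ 572.9  -13.4   44. ]
 [ 617.9  -30.7   44. ]
 [ 570.5 -145.2   44. ]
 [ 526.1 -127.3   44. ]]
bottle cloud ((440.95635986328125, -28.220718383789062), (123.17574310302734, 330.5809020996094), 68.63134002685547) 48.04961181841554
tray ((528.4456787109375, -329.26763916015625), (249.5428466796875, 319.3163146972656), 87.4176025390625) [[363.29998779296875, -446.70001220703125], [682.2999877929688, -461.1000061035156], [693.5999755859375, -211.8000030517578], [374.6000061035156, -197.39999389648438]]
tin ((580.6395874023438, -294.5611877441406), 26.815019607543945) [ 580.58718291 -294.55899449   87.79465267] 275
tall near bottle ((589.954833984375, -34.44696807861328), (114.89537811279297, 48.82777404785156), 67.17411041259766) [608.53265801  18.15416004  24.24398451]
```

View pics/c.png

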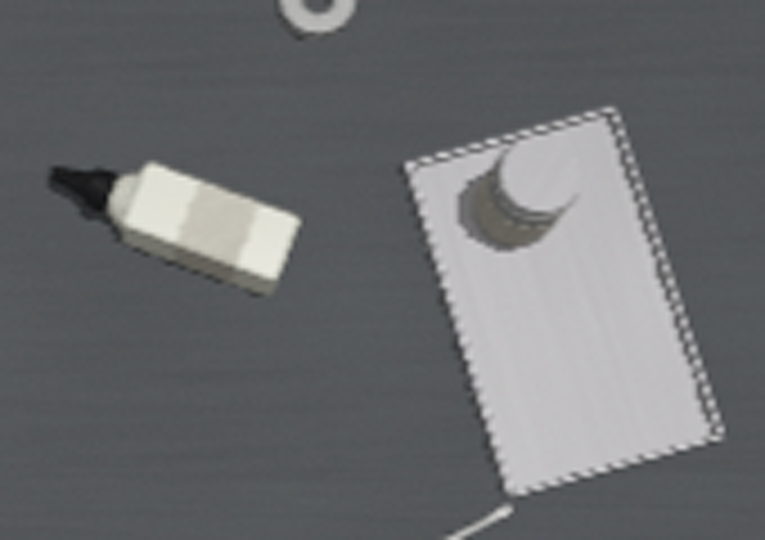

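The crop confirms the choice: white body with paper label, black nozzle at upper left and base at lower right. Next I measure it from the top-face and tray-rim corners.

```bash
python3 - <<'E'
from h import *
a=grab('top');P=cloud(a)
def w(l,z): return np.array([onz(a,x/4.5+230-.4,y/4.5+95-.4,z)[:2] for x,y in l])
T=w([(407,163),(615,108),(722,436),(510,495)],14); print('tray',T.round(1),'c',T.mean(0), np.linalg.norm(np.diff(T,axis=0),axis=1))
B=w([(150,163),(300,217),(272,280),(122,222)],48); print('bottle',B.round(1),np.linalg.norm(np.diff(B,axis=0),axis=1))
R=P[120:170,250:305].reshape(-1,3); q=R[(R[:,2]>44)&(R[:,2]<53)]
r=cv2.minAreaRect(q[:,:2].astype(np.float32));print('cloud top',r,cv2.boxPoints(r).round(1).tolist(),len(q))
print('bench z',np.median(P[180:200,280:310,2]), 'tray floor',np.median(P[165:185,350:365,2]))
# nozzle tip
print('tip',w([(50,175)],24), 'ax', np.degrees(np.arctan2(*((B[0]+B[3])-(B[1]+B[2]))[::-1])), 'tray ax',np.degrees(np.arctan2(*((T[0]+T[1])-(T[2]+T[3]))[::-1])))
E
```

```text
tray [[ 615.5 -222.5]
 [ 650.8 -367.1]
 [ 421.1 -423.9]
 [ 384.9 -280.3]] c [ 518.0768664  -323.44190026] [148.83869662 236.63458218 148.1302045 ]
bottle [[ 609.1  -45.7]
 [ 569.5 -143.9]
 [ 527.3 -123.9]
 [ 569.2  -26.1]] [105.93971366  46.72626724 106.4042113 ]
cloud top ((569.3447875976562, -83.54241943359375), (114.94513702392578, 48.276607513427734), 67.54247283935547) [[525.0999755859375, -127.4000015258789], [569.7000122070312, -145.89999389648438], [613.5999755859375, -39.599998474121094], [569.0, -21.200000762939453]] 554
bench z 0.2192258641555327 tray floor 3.2218078547546156
tip [[610.33235552  22.08094146]] ax 67.4245696981772 tray ax 13.986694218155321
```

Call:
send_rows --series '[[85, [0.4, 0.6, -0.1], [0, 0, 0.6]], [85, [0.4, 0.6, -0.1], [0, 0, 0.6]], [85, [0.4, 0.6, -0.1], [0, 0, 0.6]], [85, [0.4, 0.6, -0.1], [0, 0, 0.6]], [85, [0.4, 0.6, -0.1], [0, 0, 0.6]], [85, [0.4, 0.6, -0.1], [0, 0, 0.6]], [85, [0.4, 0.6, -0.1], [0, 0, 0.6]], [85, [0.4, 0.6, -0.1], [0, 0, 0.6]]]'

```text
clock: 1.2
eef_pos: [421.5, -319.2, 200.2]
tool_rot: [3.141, -0.0, 0.78]
force: [-0.1, -0.7, -0.1]
width: 85.0
gripper_force: 0.0
```

Call:
send_rows --series '[[85, [0.35, 0.6, -0.1], [0, 0, 0.6]], [85, [0.35, 0.6, -0.1], [0, 0, 0.6]], [85, [0.35, 0.6, -0.1], [0, 0, 0.6]], [85, [0.35, 0.6, -0.1], [0, 0, 0.6]], [85, [0.35, 0.6, -0.1], [0, 0, 0.6]], [85, [0.35, 0.6, -0.1], [0, 0, 0.6]], [85, [0.35, 0.6, -0.1], [0, 0, 0.6]], [85, [0.35, 0.6, -0.1], [0, 0, 0.4]]]'

```text
clock: 2.2
eef_pos: [589.5, -31.3, 152.0]
tool_rot: [-3.142, 0.0, 1.181]
force: [1.0, -0.0, 0.3]
width: 85.2
gripper_force: 0.0
```

Call:
send_rows --series '[[85, [0, 0, 0], [-0.92, 0.38, 0]], [85, [0, 0, 0], [-0.92, 0.38, 0]], [85, [0, 0, 0], [-0.92, 0.38, 0]], [85, [0, 0, 0], [-0.92, 0.38, 0]], [85, [0, 0, 0], [-0.92, 0.38, 0]], [85, [0, 0, 0], [0, 0, 0]], [85, [0, 0, 0], [0, 0, 0]]]'

```text
clock: 3.08
eef_pos: [588.7, -33.1, 152.4]
tool_rot: [-3.141, 0.434, 1.179]
force: [0.5, -0.5, -0.5]
width: 85.1
gripper_force: 0.0
```

```bash
cat >> h.py <<'E'
from scipy.spatial.transform import Rotation as Ro
def st():
    s=sensors.read_state(); R=Ro.from_euler('xyz',s['tool_rot']).as_matrix()
    print('t',s['clock'],'q',s['qpos'].round(2),'pos',s['eef_pos'].round(1),'w',round(s['width'],1),'gf',s['gripper_force'],'F',s['force'].round(1)); print('z',R[:,2].round(3),'y',R[:,1].round(3)); return s,R
def turn(R,ztar,ytar):
    z=np.array(ztar,float);z/=np.linalg.norm(z);y=np.array(ytar,float);y-=z*(y@z);y/=np.linalg.norm(y)
    G=np.stack([np.cross(y,z),y,z],1); return np.degrees(Ro.from_matrix(G@R.T).as_rotvec())/5
E
python3 - <<'E'
from h import *
s,R=st()
t=np.radians(67.5);a=np.array([np.cos(t),np.sin(t),0]);c=[np.sin(t),-np.cos(t),0]
z=-a*np.sin(np.radians(25))-np.array([0,0,np.cos(np.radians(25))])
print('turn',turn(R,z,c)); g=np.array([574,-71,26.])
print('pre',(g-80*z-s['eef_pos'])/60,'fin',80*z/60)
d=grab('wrist');save(d,'d.png')
E
```

```text
t 3.075 q [-0.24  0.78  0.09  1.63  0.36  1.01 -0.8 ] pos [588.7 -33.1 152.4] w 85.1 gf 0.0 F [ 0.5 -0.5 -0.5]
z [-0.161 -0.388 -0.907] y [ 0.924 -0.382 -0.   ]
turn [-0.02782001  0.00590857 -0.01260023]
pre [-0.0285574  -0.11038595 -0.89778356] fin [-0.21563868 -0.52059782 -1.20841038]
```

View pics/d.png

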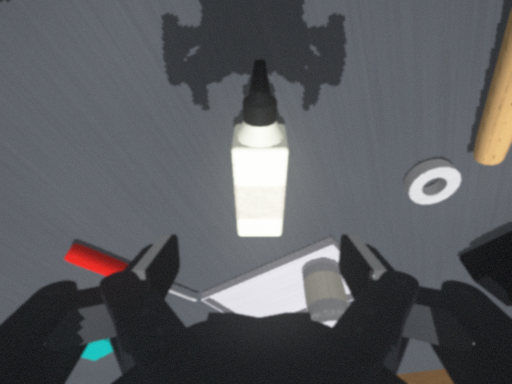

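The picture shows the bottle ahead of the fingers, centred at x≈262 and square to them, with the nozzle (260,65) away from the wrist. Before grasping I check which way the wrist can turn for standing it up.

```bash
cat > kin.py <<'E'
import numpy as np, itertools
from scipy.spatial.transform import Rotation as Ro
E=lambda ax,a: Ro.from_euler(ax,a).as_matrix()
def rots(q,sg,al):
    M=[E('z',al)]
    for i,(s,ax) in enumerate(zip(sg,'zyzyzyz')): M.append(M[-1]@E(ax,s*q[i]))
    return M
E
python3 - <<'E'
from kin import *
from h import sensors
s=sensors.read_state()
D=[(np.array([1.14520417,.62934754,.0384179,1.51838454,-.02697189,.99628348,-.02002013]),[-3.13968747,3.5e-5,.359806442]),(s['qpos'],s['tool_rot'])]
print(s['qpos'])
res=[]
for sg in itertools.product([1,-1],repeat=4):
    s7=(sg[0],1,sg[1],1,sg[2],1,sg[3])
    for al in np.radians(np.arange(-180,180,15)):
        Bs=[rots(q,s7,al)[-1].T@Ro.from_euler('xyz',e).as_matrix() for q,e in D]
        res.append((np.degrees(Ro.from_matrix(Bs[0].T@Bs[1]).magnitude()),np.degrees(np.arccos(Bs[0][2,2])),s7,np.degrees(al),Ro.from_matrix(Bs[0]).as_rotvec(degrees=True).round(1)))
res.sort(key=lambda r:r[0]+r[1])
for r in res[:6]: print(r)
E
```

```text
[-0.24261229  0.77555591  0.08776095  1.62868671  0.35829881  1.01009588
 -0.79830578]
(np.float64(6.4391049531997595), np.float64(0.028500715977227815), (-1, 1, -1, 1, -1, 1, -1), np.float64(14.999999999999998), array([ -0.,   0., 105.]))
(np.float64(6.43910518625315), np.float64(0.028501257898339336), (-1, 1, -1, 1, -1, 1, -1), np.float64(-14.999999999999998), array([ 0., -0., 75.]))
(np.float64(5.662531943734389), np.float64(2.584114934671646), (-1, 1, 1, 1, -1, 1, -1), np.float64(0.0), array([ 1.9, -2.2, 93.5]))
(np.float64(6.946879398850375), np.float64(2.5562442515150905), (-1, 1, 1, 1, -1, 1, -1), np.float64(14.999999999999998), array([  1.7,  -2.5, 108.5]))
(np.float64(9.41217291037549), np.float64(2.612577461879702), (-1, 1, 1, 1, -1, 1, -1), np.float64(-14.999999999999998), array([ 2.1, -1.9, 78.5]))
(np.float64(12.77296678438633), np.float64(0.05651405189169287), (-1, 1, -1, 1, -1, 1, -1), np.float64(29.999999999999996), array([ -0.,   0., 120.]))<stdin>:11: RuntimeWarning: invalid value encountered in arccos
```

```bash
cat >> kin.py <<'E'
SG=(-1,1,-1,1,-1,1,-1)
def fk(q,p):
    h,d3,a3,d5,a5,d7,a7=p; M=rots(q,SG,0)
    e=lambda x,z: np.array([x,0,z])
    return np.array([0,0,h])+M[3]@e(a3,d3)+M[4]@e(-a3*0,0)+M[5]@e(a5,d5)+M[6]@e(a7,0)+M[7]@e(0,d7), M[7]@E('z',np.pi/2)
E
cat > data.txt <<'E'
1.14520417 .62934754 .0384179 1.51838454 -.02697189 .99628348 -.02002013 228.674 -607.809 247.38
-0.24261229 0.77555591 0.08776095 1.62868671 0.35829881 1.01009588 -0.79830578 588.7 -33.1 152.4
E
cat > fit.py <<'E'
from kin import *
from scipy.optimize import least_squares
D=np.loadtxt('data.txt'); p0=np.array([340,400,0,390,0,280,0.])
r=least_squares(lambda p: np.r_[np.concatenate([fk(d[:7],p)[0]-d[7:] for d in D]),(p-p0)*.01],p0)
print(r.x.round(1),np.array([fk(d[:7],r.x)[0]-d[7:] for d in D]).round(1)); np.save('p.npy',r.x)
E
python3 fit.py
```

```text
[ 488.8  481.   202.1  289.7  547.  -101.  -263.7] [[25.9  4.2 -4.7]
 [-6.2  3.6  4.7]]
```

Call:
send_rows --series '[[85, [0, 0, 0], [0.92, -0.38, 0]], [85, [0, 0, 0], [0.92, -0.38, 0]], [85, [0, 0, 0], [0.92, -0.38, 0]], [85, [0, 0, 0], [0.92, -0.38, 0]], [85, [0, 0, 0], [0.92, -0.38, 0]], [85, [0, 0, 0], [0, 0, 0]], [85, [0, 0, 0], [0, 0, 0]]]'

```text
clock: 4.0
eef_pos: [589.0, -32.6, 152.7]
tool_rot: [3.141, 0.0, 1.179]
force: [-0.8, 0.7, 0.4]
width: 84.8
gripper_force: 0.0
```

```bash
python3 - <<'E'
from h import *
s,R=st(); open('data.txt','a').write(' '.join(map(str,np.r_[s['qpos'],s['eef_pos']]))+'\n')
E
python3 fit.py
```

```text
t 4.0 q [ 0.1   0.66 -0.15  1.78  0.14  0.71 -0.51] pos [589.  -32.6 152.7] w 84.8 gf 0.0 F [-0.8  0.7  0.4]
z [ 0.    -0.001 -1.   ] y [ 0.924 -0.381  0.001]
[ 252.3  714.2 -124.6  397.2   27.8  418.9  -12.7] [[29.9 12.4 -3.1]
 [ 1.4  0.1  3. ]
 [-1.2 10.   0.1]]
```

```bash
cat >> kin.py <<'E'
def fk(q,p):
    M=rots(q,SG,0); p=np.asarray(p)
    return np.array([0,0,p[0]])+M[1]@[0,p[1],0]+M[3]@p[2:5]+M[4]@[p[5],p[6],0]+M[5]@[0,0,p[7]]+M[6]@[p[8],p[9],0]+M[7]@[0,0,p[10]], M[7]@E('z',np.pi/2)
E
sed -i 's/p0=.*/p0=np.array([365,0,0,0,395,0,0,385,0,0,300.])/; s/(p-p0)\*.01/(p-p0)*.03/' fit.py; python3 fit.py
```

```text
[352.  -25.5  30.3  -2.3 527.7 -14.9  -2.3 377.7  11.3   1.5 319.7] [[-1.   0.1  0.4]
 [ 0.3 -0.2 -0.2]
 [ 0.1  1.1 -0.2]]
```

```bash
cat > ik.py <<'E'
from kin import *
from scipy.optimize import least_squares
lo=np.array([-3.06,-.37,-1.25,.18,-1.1,.23,-2.94]);hi=np.array([3.06,2.12,1.32,2.47,4.24,1.98,2.94])
p=np.load('p.npy'); rng=np.random.default_rng(0)
def ik(pos,R,seeds,n=12):
    best=None
    S=list(seeds)+[rng.uniform(lo,hi) for _ in range(n)]
    for s in S:
        r=least_squares(lambda q:(lambda a:np.r_[(a[0]-pos)/100,Ro.from_matrix(a[1]@R.T).as_rotvec()])(fk(q,p)),np.clip(s,lo+.05,hi-.05),bounds=(lo+.03,hi-.03),max_nfev=60)
        e=np.linalg.norm(r.fun)
        if best is None or e<best[0]: best=(e,r.x)
        if e<1e-3: break
    return best
def Rzy(z,y):
    return np.stack([np.cross(y,z),y,z],1)
E
cat > scan.py <<'E'
from ik import *
D=np.loadtxt('data.txt'); up=np.array([0,0,1.])
for t in (25,):
  for sg in (1,-1):
    for psi in range(-180,180,30):
        u=np.array([np.cos(np.radians(psi)),np.sin(np.radians(psi)),0]); c=np.radians(t)
        e,q=ik(np.array([459,-338,80.]),Rzy(u*np.cos(c)-up*np.sin(c),sg*np.cross(u,up)),[D[-1,:7]])
        print(t,sg,psi,round(e,3),q.round(2))
E
time python3 scan.py
```

```text
25 1 -180 0.0 [0.35 1.37 0.11 0.89 0.31 1.95 1.96]
25 1 -150 0.0 [0.01 1.27 0.43 1.3  0.36 1.47 2.23]
25 1 -120 0.0 [-0.34  1.26  0.7   1.75  0.45  0.86  2.34]
25 1 -90 0.0 [ 0.44  1.16 -0.54  2.13  1.75  1.63  1.58]
25 1 -60 0.042 [ 0.72  1.31 -0.71  2.44  2.35  1.95  1.77]
25 1 -30 0.316 [ 1.86  1.92 -1.22  2.44  3.21  0.94 -2.91]
25 1 0 0.0 [ 1.88  1.65 -1.22  2.36  2.91  0.56 -2.77]
25 1 30 0.0 [ 1.56  1.2  -0.64  1.95 -1.05  0.61  1.2 ]
25 1 60 0.0 [ 1.15  1.16 -0.19  1.53 -0.8   1.28  1.08]
25 1 90 0.0 [ 1.01  1.3  -0.25  1.09 -0.43  1.68  0.99]
25 1 120 0.072 [ 0.86  1.38 -0.33  0.83 -0.09  1.95  1.13]
25 1 150 0.147 [ 0.48  1.34  0.21  0.86 -0.09  1.95  1.71]
25 -1 -180 0.0 [ 0.34  1.37  0.14  0.89  0.29  1.95 -1.18]
25 -1 -150 0.0 [-0.02  1.28  0.49  1.3   0.31  1.45 -0.87]
25 -1 -120 0.0 [-0.3   1.22  0.63  1.75  0.53  0.89 -0.88]
25 -1 -90 0.0 [-0.25  1.11  0.37  2.18  1.59  0.8  -1.7 ]
25 -1 -60 0.042 [ 0.72  1.31 -0.71  2.44  2.35  1.95 -1.37]
25 -1 -30 0.31 [ 1.8   1.77 -1.22  2.44  3.09  0.94  0.1 ]
25 -1 0 0.0 [ 1.79  1.49 -1.04  2.36  3.32  0.56 -0.1 ]
25 -1 30 0.0 [ 1.55  1.19 -0.62  1.95 -1.07  0.63 -1.93]
25 -1 60 0.0 [ 1.24  1.19 -0.34  1.52 -0.68  1.21 -2.16]
25 -1 90 0.0 [ 0.88  1.28  0.06  1.11 -0.65  1.76 -1.99]
25 -1 120 0.072 [ 0.86  1.38 -0.33  0.83 -0.09  1.95 -2.01]
25 -1 150 0.147 [ 0.48  1.34  0.21  0.86 -0.09  1.95 -1.43]
real	0m40.485s
user	0m40.954s
sys	0m0.180s
```

Call:
send_rows --series '[[85, [0, 0, -0.1], [-0.92, 0.38, 0]], [85, [0, 0, -0.2], [-0.92, 0.38, 0]], [85, [0, -0.1, -0.2], [-0.92, 0.38, 0]], [85, [0, 0, -0.2], [-0.92, 0.38, 0]], [85, [0, 0, -0.2], [-0.92, 0.38, 0]], [85, [0, 0, 0], [0, 0, 0]], [85, [0, 0, 0], [0, 0, 0]]]'

```text
clock: 4.88
eef_pos: [589.1, -38.3, 98.8]
tool_rot: [3.141, 0.434, 1.181]
force: [-1.0, -0.5, 0.7]
width: 84.7
gripper_force: 0.0
```

```bash
python3 - <<'E'
from h import *
s,R=st(); open('data.txt','a').write(' '.join(map(str,np.r_[s['qpos'],s['eef_pos']]))+'\n')
t=np.radians(67.5);a=np.array([np.cos(t),np.sin(t),0]);c=[np.sin(t),-np.cos(t),0]
z=-a*np.sin(np.radians(25))-np.array([0,0,np.cos(np.radians(25))])
print('turn',turn(R,z,c)); g=np.array([574,-71,26.])
print('fin',(g-s['eef_pos'])/60)
E
python3 fit.py
```

```text
t 4.875 q [-0.25  0.85  0.11  1.65  0.36  0.91 -0.82] pos [589.1 -38.3  98.8] w 84.7 gf 0.0 F [-1.  -0.5  0.7]
z [-0.16  -0.389 -0.907] y [ 0.925 -0.38   0.   ]
turn [-0.02430706  0.01292941 -0.02945638]
fin [-0.25106991 -0.54470345 -1.21330741]
[348.4 -22.1  12.7  -1.4 533.4 -12.1  -1.4 381.6   2.2  -3.7 326.6] [[-1.   0.1  0.4]
 [ 0.5  0.   0.2]
 [ 0.2  1.1 -0.1]
 [-0.3 -0.1 -0.5]]
```

Call:
send_rows --series '[[85, [-0.05, -0.11, -0.25], [0, 0, 0]], [85, [-0.05, -0.11, -0.25], [0, 0, 0]], [85, [-0.05, -0.11, -0.25], [0, 0, 0]], [85, [-0.05, -0.11, -0.25], [0, 0, 0]], [85, [-0.05, -0.1, -0.2], [0, 0, 0]], [85, [0, 0, 0], [0, 0, 0]], [40, [0, 0, 0], [0, 0, 0]], [40, [0, 0, 0], [0, 0, 0]]]'

```text
clock: 5.88
eef_pos: [574.6, -70.3, 26.8]
tool_rot: [3.141, 0.433, 1.18]
force: [-0.4, -0.3, -0.1]
width: 51.2
gripper_force: 0.0
```

Call:
send_rows --series '[[40, [0, 0, 0], [0, 0, 0]], [40, [0, 0, 0], [0, 0, 0]], [40, [0, 0, 0], [0, 0, 0]], [40, [0, 0, 0], [0, 0, 0]]]'

```text
clock: 6.38
eef_pos: [574.8, -70.0, 27.0]
tool_rot: [3.14, 0.433, 1.18]
force: [1.3, 3.2, 5.8]
width: 47.4
gripper_force: 62.8
```

Call:
send_rows --series '[[40, [0, 0, 0.2], [0, 0, 0]], [40, [0, 0, 0.4], [0, 0, 0]], [40, [0, 0, 0.5], [0, 0, 0]], [40, [0, 0, 0.5], [0, 0, 0]], [40, [0, 0, 0.5], [0, 0, 0]], [40, [0, 0, 0.5], [0.46, -0.19, 0]], [40, [0, 0, 0.3], [0.92, -0.38, 0]], [40, [0, 0, 0.1], [0.92, -0.38, 0]]]'

```text
clock: 7.38
eef_pos: [573.8, -71.1, 207.8]
tool_rot: [3.14, 0.215, 1.18]
force: [-1.4, -0.6, -2.3]
width: 47.5
gripper_force: 62.0
```

Call:
send_rows --series '[[40, [0, -0.1, 0], [0.92, -0.38, 0]], [40, [0, -0.2, 0], [0.92, -0.38, 0]], [40, [0, -0.3, 0], [0.92, -0.38, 0]], [40, [-0.1, -0.3, 0], [0.92, -0.38, 0]], [40, [-0.1, -0.3, 0], [0.92, -0.38, 0]], [40, [-0.1, -0.3, 0], [0.92, -0.38, 0]], [40, [-0.1, -0.3, 0], [0.92, -0.38, 0]]]'

```text
clock: 8.25
eef_pos: [548.4, -180.0, 206.3]
tool_rot: [-3.141, -0.393, 1.18]
force: [-0.2, -0.6, -3.5]
width: 47.3
gripper_force: 62.0
```

```bash
python3 - <<'E'
from h import *
s,R=st(); open('data.txt','a').write(' '.join(map(str,np.r_[s['qpos'],s['eef_pos']]))+'\n')
E
python3 fit.py
```

```text
t 8.25 q [ 0.74  0.64 -0.4   1.77 -0.22  0.79  0.18] pos [ 548.4 -180.   206.3] w 47.3 gf 61.9590961933136 F [-0.2 -0.6 -3.5]
z [ 0.145  0.354 -0.924] y [ 0.925 -0.381 -0.   ]
[343.3 -16.3   9.4  -5.4 540.5  -8.3  -5.4 381.1   0.9  -1.7 326.4] [[-1.2 -0.   0.4]
 [ 0.3  0.2  0. ]
 [ 0.4  0.4 -0.2]
 [-0.4  0.2 -0.3]
 [ 0.1  0.4  0.1]]
```

Call:
send_rows --series '[[40, [-0.2, -0.3, 0], [0.92, -0.38, 0]], [40, [-0.2, -0.3, 0], [0.92, -0.38, 0]], [40, [-0.2, -0.3, 0], [0.92, -0.38, 0]], [40, [-0.2, -0.3, 0], [0.92, -0.38, 0]], [40, [-0.2, -0.3, 0], [0.92, -0.38, 0]], [40, [-0.2, -0.3, 0], [0.92, -0.38, 0]], [40, [-0.2, -0.3, 0], [0.92, -0.38, 0]], [40, [0, -0.3, 0], [0.92, -0.38, 0]]]'

```text
clock: 9.25
eef_pos: [463.5, -324.7, 205.2]
tool_rot: [-3.139, -1.086, 1.176]
force: [0.4, 0.2, -2.0]
width: 47.3
gripper_force: 62.1
```

Call:
send_rows --series '[[40, [0, -0.2, 0], [0.46, -0.19, 0]], [40, [0, 0, 0], [0, 0, 0]], [40, [0, 0, 0], [0, 0, 0]], [40, [0, 0, 0], [0, 0, 0]]]'

```text
clock: 9.75
eef_pos: [466.0, -333.7, 207.1]
tool_rot: [3.138, -1.128, 1.184]
force: [-0.1, -0.3, -1.1]
width: 47.4
gripper_force: 62.1
```

```bash
python3 - <<'E'
from h import *
s,R=st()
t=np.radians(67.5);a=np.array([np.cos(t),np.sin(t),0]);c=[np.sin(t),-np.cos(t),0];k=np.radians(25)
print('turn',turn(R,a*np.cos(k)-np.array([0,0,np.sin(k)]),c),'to',(np.array([459,-338,150])-s['eef_pos'])/60)
d=grab('scene');i=cv2.resize(d['img'][120:280,80:300,::-1],None,fx=3,fy=3)
e=grab('top')['img'][80:240,270:450,::-1];e=cv2.resize(e,None,fx=3,fy=3)
cv2.imwrite('pics/e.png',cv2.resize(np.hstack([i,e]),(800,320)))
E
```

```text
t 9.75 q [ 1.34  1.07 -0.64  1.47 -0.44  1.33  0.68] pos [ 466.  -333.7  207.1] w 47.4 gf 62.100820541381836 F [-0.1 -0.3 -1.1]
z [ 0.344  0.836 -0.428] y [ 0.925 -0.38   0.001]
turn [ 0.07005736 -0.01136389 -0.03898079] to [-0.11744764 -0.0709659  -0.95138862]
```

View pics/e.png

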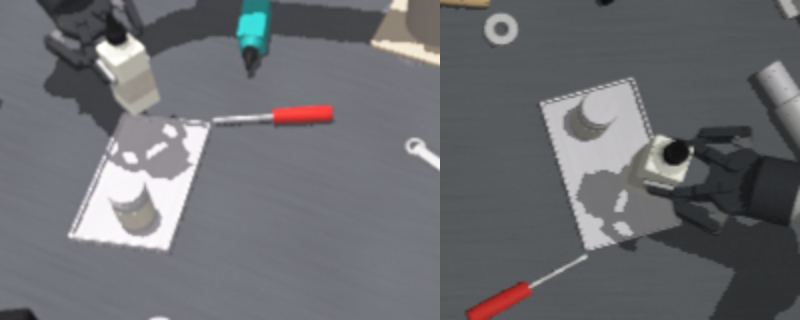

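Upright in the gripper, nozzle up (scene at about (125,75) in the left panel), roughly above the tray's free half. I lower it partway and check verticality.

Call:
send_rows --series '[[40, [0, 0, -0.2], [0.07, 0, -0.04]], [40, [-0.1, -0.1, -0.4], [0, 0, 0]], [40, [0, 0, -0.4], [0, 0, 0]], [40, [0, 0, -0.4], [0, 0, 0]], [40, [0, 0, -0.2], [0, 0, 0]], [40, [0, 0, 0], [0, 0, 0]], [40, [0, 0, 0], [0, 0, 0]]]'

```text
clock: 10.72
eef_pos: [460.4, -340.8, 111.1]
tool_rot: [-3.141, -1.135, 1.176]
force: [-0.9, -0.3, -1.8]
width: 47.4
gripper_force: 62.1
```

```bash
python3 - <<'E'
from h import *
s,R=st()
for n in('scene','top'):
    d=grab(n);P=cloud(d);x,y=s['eef_pos'][:2]
    m=(abs(P[...,0]-x)<75)&(abs(P[...,1]-y)<75)&(P[...,2]>20)&(P[...,2]<240)
    hsv=cv2.cvtColor(d['img'],cv2.COLOR_RGB2HSV); w=m&(hsv[...,2]>80)
    Q=P[w]; print(n,w.sum(),Q.min(0).round(),Q.max(0).round())
    for z0 in range(40,160,20):
        q=Q[(Q[:,2]>=z0)&(Q[:,2]<z0+20)]
        if len(q): print(z0,len(q),np.median(q,0).round(1),np.percentile(q,5,0).round(1),np.percentile(q,95,0).round(1))
    k=P[m&(P[...,2]>165)];k=k[np.linalg.norm(k[:,:2]-[x,y],axis=1)<40]; print('nozzle',len(k), k.mean(0).round(1) if len(k) else 0, k[k[:,2].argmax()].round(1) if len(k) else 0)
    if n=='scene': cv2.imwrite('pics/f.png',cv2.resize(d['img'][110:250,90:240,::-1],None,fx=4,fy=4,interpolation=cv2.INTER_CUBIC))
    v,u=np.nonzero(w);print('px',u.min(),u.max(),v.min(),v.max())
    for h in (0,110,170):  # expected axis pixels
        X=np.r_[x,y,s['eef_pos'][2]-70+h,1]; c=d['world_to_cam']@X; print(h,(c[:2]/c[2]*d['f']+[d['cx'],d['cy']]).round(1))
E
```

```text
t 10.725 q [ 1.33  1.21 -0.6   1.44 -0.39  1.26  0.75] pos [ 460.4 -340.8  111.1] w 47.4 gf 62.09609627723694 F [-0.9 -0.3 -1.8]
z [ 0.349  0.837 -0.422] y [ 0.923 -0.385 -0.   ]
scene 805 [ 386. -415.   43.] [ 498. -305.  210.]
40 65 [ 476.3 -318.4   51.3] [ 449.9 -354.4   44.5] [ 487.9 -307.6   58.6]
60 83 [ 474.5 -317.1   70.2] [ 451.  -353.2   61.2] [ 488.6 -306.8   78.4]
80 74 [ 475.7 -316.7   89.7] [ 450.7 -342.2   81.5] [ 489.  -307.3   98.7]
100 109 [ 475.9 -318.8  112. ] [ 429.8 -347.4  100.9] [ 491.3 -307.4  118.6]
120 166 [ 477.4 -335.9  129.3] [ 405.9 -376.4  120.8] [ 489.8 -307.8  139.4]
140 261 [ 467.8 -335.7  150.4] [ 389.  -410.8  141.5] [ 491.7 -310.1  158.5]
nozzle 116 [ 464.7 -331.5  185.4] [ 458.7 -336.6  212.3]
px 118 165 142 194
0 [153.9 187.2]
110 [145.6 163.8]
170 [140.5 149.3]
top 486 [ 386. -399.   45.] [ 496. -309.  213.]
40 33 [ 446.7 -322.8   52.6] [ 433.6 -345.7   46.2] [ 485.2 -311.7   58.4]
60 36 [ 451.8 -317.4   69.8] [ 440.4 -330.2   61.4] [ 486.1 -310.8   78.5]
80 32 [ 460.2 -316.7   90.4] [ 443.7 -324.    81.7] [ 485.  -310.4   99.1]
100 45 [ 450.2 -319.2  111.6] [ 436.8 -332.6  102.2] [ 489.8 -310.   119.3]
120 80 [ 441.9 -325.4  128.2] [ 430.4 -347.9  120.5] [ 482.1 -310.2  138.1]
140 226 [ 450.3 -331.2  150.7] [ 389.3 -391.2  142.9] [ 485.2 -314.1  158.7]
nozzle 115 [ 459.6 -335.7  186.6] [ 461.9 -341.1  212.9]
px 355 400 159 197
0 [364.1 177.6]
110 [376.  169.8]
170 [383.7 164.7]
```

View pics/f.png

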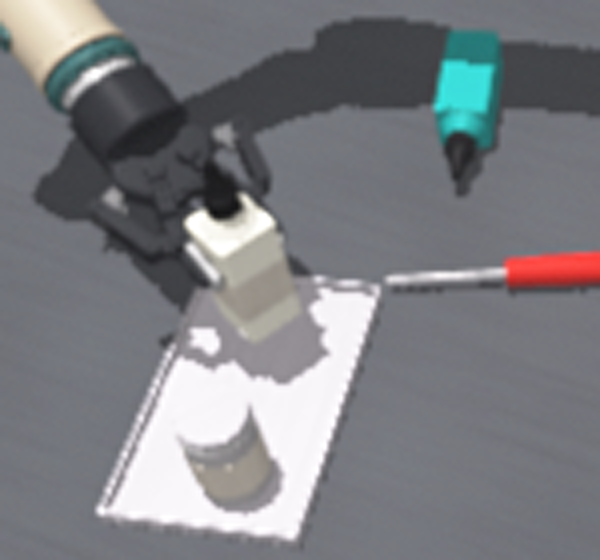

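Bottle is vertical with its base about 40 mm above the tray floor; tip at z≈212, side faces plumb. I lower gently until contact.

Call:
send_rows --series '[[40, [0, 0, -0.15], [0, 0, 0]], [40, [0, 0, -0.15], [0, 0, 0]], [40, [0, 0, -0.15], [0, 0, 0]], [40, [0, 0, -0.1], [0, 0, 0]], [40, [0, 0, -0.05], [0, 0, 0]], [40, [0, 0, 0], [0, 0, 0]], [40, [0, 0, 0], [0, 0, 0]]]'

```text
clock: 11.7
eef_pos: [460.0, -340.9, 74.5]
tool_rot: [-3.139, -1.135, 1.174]
force: [0.2, 1.4, -2.4]
width: 47.1
gripper_force: 62.2
```

Call:
send_rows --series '[[40, [0, 0, -0.02], [0, 0, 0]], [40, [0, 0, 0], [0, 0, 0]]]'

```text
clock: 11.95
eef_pos: [460.0, -340.9, 73.7]
tool_rot: [-3.14, -1.135, 1.174]
force: [-0.6, -0.6, 0.9]
width: 47.5
gripper_force: 62.4
```

Call:
send_rows --series '[[40, [0, 0, -0.02], [0, 0, 0]], [40, [0, 0, 0], [0, 0, 0]]]'

```text
clock: 12.2
eef_pos: [460.0, -341.0, 73.7]
tool_rot: [-3.141, -1.137, 1.175]
force: [-2.7, -1.9, 6.8]
width: 47.8
gripper_force: 63.0
```

Call:
send_rows --series '[[40, [0, 0, -0.02], [0, 0, 0]], [40, [0, 0, 0], [0, 0, 0]]]'

```text
clock: 12.45
eef_pos: [460.0, -341.0, 73.7]
tool_rot: [-3.141, -1.139, 1.176]
force: [-4.7, -3.3, 9.9]
width: 47.5
gripper_force: 63.5
```

Contact at z≈73.7. I relieve the press, open gradually, and check before retreating.

Call:
send_rows --series '[[40, [0, 0, 0.03], [0, 0, 0]], [40, [0, 0, 0], [0, 0, 0]], [50, [0, 0, 0], [0, 0, 0]], [55, [0, 0, 0], [0, 0, 0]], [65, [0, 0, 0], [0, 0, 0]], [75, [0, 0, 0], [0, 0, 0]], [80, [0, 0, 0], [0, 0, 0]], [80, [0, 0, 0], [0, 0, 0]]]'

```text
clock: 13.45
eef_pos: [459.9, -340.8, 72.5]
tool_rot: [-3.138, -1.135, 1.173]
force: [-0.9, 0.5, 0.1]
width: 80.0
gripper_force: 0.0
```

```bash
python3 - <<'E'
from h import *
st()
d=grab('scene');i=cv2.resize(d['img'][120:260,90:240,::-1],(400,373))
e=grab('top')['img'][95:215,310:440,::-1];e=cv2.resize(e,(400,373))
cv2.imwrite('pics/g.png',np.hstack([i,e]))
E
```

```text
t 13.45 q [ 1.33  1.26 -0.59  1.42 -0.38  1.24  0.78] pos [ 459.9 -340.8   72.5] w 80.0 gf 0.0 F [-0.9  0.5  0.1]
z [ 0.348  0.837 -0.422] y [ 0.923 -0.385 -0.001]
```

View pics/g.png

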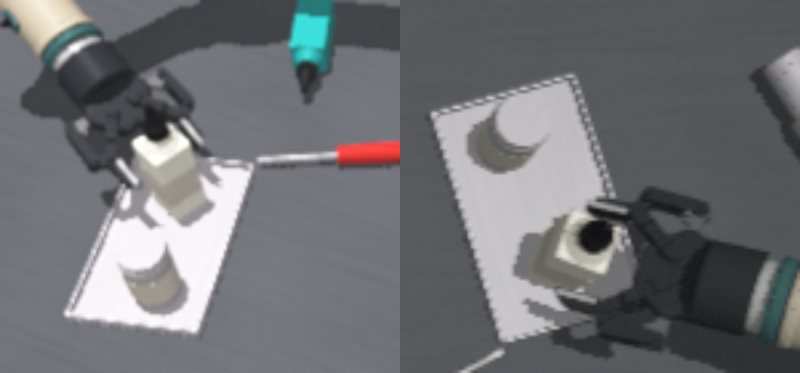

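Bottle stands in the tray's free half with the fingers clear on both sides (left panel ~(170,175), right panel ~(580,245)). I retreat along the tool axis.

Call:
send_rows --series '[[80, [-0.07, -0.17, 0.08], [0, 0, 0]], [80, [-0.14, -0.33, 0.17], [0, 0, 0]], [80, [-0.14, -0.33, 0.17], [0, 0, 0]], [80, [-0.14, -0.33, 0.17], [0, 0, 0]], [80, [-0.14, -0.33, 0.17], [0, 0, 0]], [80, [-0.14, -0.33, 0.17], [0, 0, 0]], [80, [0, 0, 0], [0, 0, 0]], [80, [0, 0, 0], [0, 0, 0]]]'

```text
clock: 14.55
eef_pos: [413.8, -449.2, 128.2]
tool_rot: [-3.137, -1.136, 1.173]
force: [0.4, 0.7, 0.7]
width: 80.0
gripper_force: 0.0
```

```bash
python3 - <<'E'
from h import *
st()
d=grab('scene');i=cv2.resize(d['img'][120:260,60:210,::-1],(400,373))
t=grab('top');P=cloud(t);e=cv2.resize(t['img'][95:215,310:440,::-1],(400,373))
cv2.imwrite('pics/i.png',np.hstack([i,e]))
q=P[90:215,310:410].reshape(-1,3);k=q[(q[:,2]>80)&(q[:,2]<95)&(q[:,0]>540)];print('tin',cv2.minEnclosingCircle(k[:,:2].astype(np.float32)))
k=q[(q[:,2]>108)&(q[:,2]<118)&(q[:,0]<520)&(q[:,1]>-390)];print('bottle top',cv2.minAreaRect(k[:,:2].astype(np.float32)),len(k)); print('tip',q[q[:,2].argmax()])
E
```

```text
t 14.55 q [ 1.39  1.25 -0.56  1.17 -0.34  1.54  0.73] pos [ 413.8 -449.2  128.2] w 80.0 gf 0.0 F [0.4 0.7 0.7]
z [ 0.348  0.838 -0.421] y [ 0.923 -0.384 -0.002]
tin ((581.3826293945312, -295.9826354980469), 26.95663833618164)
bottle top ((460.6912536621094, -339.2454528808594), (48.08473205566406, 46.60209274291992), 67.70641326904297) 135
tip [ 264.58810709  -25.34829487 1102.24527465]
```

View pics/i.png

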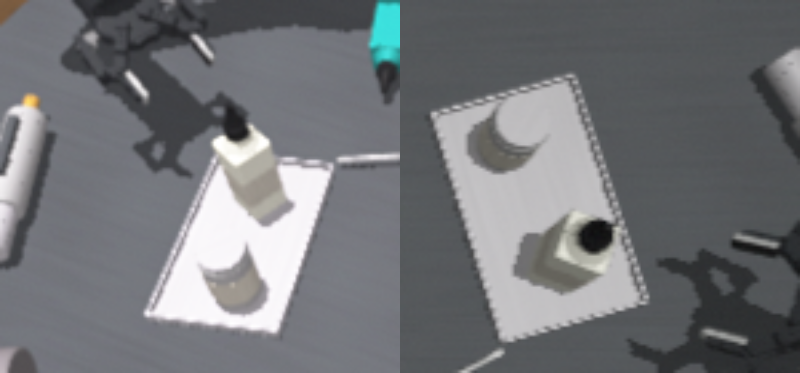

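The bottle stands upright on the tray floor at (461,-339), the tin is where it was, and the gripper is clear.

```bash
python3 -c "
from cell import ctrl
print(ctrl.finish_job())"
```

```text
the job is handed in; nothing more can be done
None
```

The white bottle is standing upright on its base in the free half of the tray, set down gently and released. The tin is where it was, and I handed the job in with the gripper clear at about 14.6 s of the 40 s allowed.

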